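Shift the lathe gearbox into third

ROBOT

A 7-joint arm with a two-finger parallel gripper is mounted at the origin on the work surface. World frame = base frame: x ahead of the robot, y to its left, z up, the work surface at z = 0. Lengths are in m, angles in rad, forces in N, time in s.
With the tool pointing down it reaches from about 0.4 to 0.85 m from the base axis. Payload 4.4 kg.
Tool frame: the origin (TCP) lies where the fingers leave the gripper's body, on its centre line; the fingertips stand 97 mm ahead of it and the grasp point (between the pads) lies 78 mm ahead of it; z points along the fingers, x is the direction in which the jaws open and shut, and the axes are right-handed (so a half turn about z gives the same grasp; the last joint's range is limited). The gripper opens to 94 mm and grips with 3 to 60 N. Pads are 16 mm wide; open, the fingers measure 119 mm over their backs; the gripper's body (75 mm by 177 mm) begins 78 mm behind the grasp point.
Start: joints at [-1.372, 0.628, 0.038, 1.517, -0.027, 0.996, -0.02], TCP at [0.17, 0.627, 0.303] pointing down, gripper open.
Joint ranges: [-3.06, 3.06], [-0.37, 2.12], [-1.25, 1.32], [0.18, 2.47], [-1.1, 4.24], [0.23, 1.98], [-2.94, 2.94]. Speed limits (rad/s): [2.57, 2.57, 3.14, 3.14, 3.14, 3.14, 3.14].

INTERFACE

Orientations are given as a unit quaternion [x, y, z, w].
In Python, from station import status, viewer, robot gives the robot as it stands.
- The arm moves only by the tool drive_tool, never from a script. Its argument "increments" is a list of rows, each an object with "rot": the turn, a rotation vector about the tool's x, y, z in degrees, a list of three; "slide": the shift along the tool's x, y, z in mm, a list of three; "fingers": the closure in counts, from 0 (fully open) to 255 (shut). In form: [{"rot": [rx, ry, rz], "slide": [dx, dy, dz], "fingers": fingers}, ...]. A call has 1 to 10 rows; each row is the pose to reach, as a shift and turn from the pose commanded when the call began, along the tool's axes at that moment; what a row does not reach only later rows make up. A row lasts 1/8 s, in which the tool goes at most 62.5 mm and 10.7 degrees, less where a joint would pass 70% of its speed; a pose out of reach is approached as far as the arm can. A call with a gripper value outside its range is refused whole. The fingers move at their own pace and stop on an object; the grip force is fixed at half the most. Time passes only in rows, so rows that repeat a pose let the fingers close. It gives the time, the measured TCP pose, the force and the opening at its end, in the units of the state.
- status.sense(): the state, without advancing time (a new reading comes with each control period).
- viewer.capture(name): name is "scene" or "top" or "wrist"; returns a dict with "image" (400x640x3 uint8, red, green, blue), "fx", "fy", "cx", "cy" (pixels), "R" (3x3) and "t" (3): a world point X has camera coordinates R X + t; the wrist camera has in their place "tool_from_camera" (4x4, takes a point from camera to tool coordinates, whose origin is the TCP and whose axes are the tool frame's). Camera axes: x right, y down, z forward; pixel columns grow to the right and rows downward; lengths in m; the calibration is good to about 2 mm. A picture is of the moment at which its call begins: read the wrist's pose just before it. There is no depth.
- robot.hand_in(): hands the job in, once; it reports no verdict.
The state is a dict: "time_s": time; "q": joint angles; "joint_velocities": joint speeds; "effort": joint torques, N m; "position": TCP position; "tcp_rot": TCP orientation; "ft_force": force on the tool from outside, world axes, zero at the start; "moment": the same for the moment, N m; "finger_gap": opening from 0.0 (shut) to 1.0 (fully open).
Only numpy, scipy, OpenCV 4.12 (cv2) and the standard library are available. Lean on these libraries where they do the work, as an engineer would, in place of code of your own. Each camera call takes 0.05 s, during which the arm holds its last target.

TASK

Put the lathe's gearbox into third gear: with the fingertips, push the red-knobbed lever to the middle of its H-shaped gate, across to the right, and then forward, away from the robot, fully into the third slot (the one with three green dots), without dipping into the fourth slot behind it. Only push the knob, gently, easing off when it meets its stop; do not grip it. Leave the cup, the turned spindle and the gouge where they are, and finish clear of everything.

Things in the scene. Friction and masses are not known exactly. Their poses are not given: they have to be found in the camera images.
- gearbox: cream gearbox casting, 200 x 160 mm, 96 mm tall, on a foot 230 x 190 mm fixed to the bench; origin at the centre of the foot's underside, x = forward along the slots (away from the robot), y = left, z = up. A level steel gate plate (120 x 112 x 7 mm) lies on top, upper face at 104 mm. On the left a shaft with a sprocket (radius 41 mm, top at 97 mm) sticks out 54 mm.
- gate_centre (a point): middle of the H of the gate, on the plate's upper face; axes as the gearbox. Slots 17 mm wide. Left column, 16 mm to +y: first slot forward (one black dot), second back (two). Right column, 16 mm to -y: third slot forward (three green dots), fourth back (four black). A channel along y through the centre joins the columns; only there can the lever go across.
- third_slot_end (a point): where the rod's axis passes the gate plate when the lever is fully home in the third slot: 22 mm forward and 16 mm right of the gate centre, on the plate's upper face
- knob (a point): centre of the red ball knob (36 mm diameter) on a 10 mm steel rod, with an 18 mm collar under the ball. The rod pivots 30 mm above the bench under the gate centre; the ball's centre is 160 mm from the pivot, 178 to 190 mm above the bench. It travels 70 mm from column to column and 47 mm either way from the channel to a slot's end. A rubber bush half-way up the rod lets the ball give about 1 to 1.5 mm per N when pushed.
- shift_across (a joint): sideways tilt of the lever, rad, about the forward axis: -0.22 = left column (where it starts), 0 = middle, +0.22 = right column (both are stops). It stays where it is left; about 2 to 3 N at the knob moves it.
- shift_fore (a joint): fore-and-aft tilt of the lever, rad: +0.30 = fully forward (away from the robot), 0 = in the cross channel, -0.30 = fully back (both are stops). It can cross between the columns only within about 0.05 of 0; rounded corners guide it in. Starts anywhere in the left column, forward or back. Stays where it is left; 2 to 3 N at the knob moves it.
- cup_centre (a point): half-way up a lidded paper coffee cup, 84 mm diameter, 111 mm tall, standing loose on the bench right of the gearbox
- spindle_centre (a point): half-way up a turned wooden spindle, 52 mm diameter at the foot, 112 mm tall, standing loose on the bench left of the gearbox
- gouge_centre (a point): ferrule of a turning gouge, a wood-handled steel tool 278 mm long and 28 mm thick, lying loose on the bench on the robot's side of the gearbox, along its own x axis (handle 130 mm to -x, steel 148 mm to +x)

How it is judged:
On the way, in this order (a step that is already met when the one before it is completed fails the run):
1. the lever has gone across to the right column, still near the cross channel (value of joint shift_across above 0.15 rad and value of joint shift_fore between -0.15 and 0.15 rad), for 0.05 s.
2. the lever is fully forward in the third slot (value of joint shift_across above 0.15 rad and value of joint shift_fore above 0.25 rad), for 0.2 s.
At the end, for the whole second after the job is handed in: The lever rests in the third slot: sideways tilt above 0.15 rad (right column) and forward tilt above 0.25 rad (stop at 0.30), at rest; cup, spindle and gouge are within 20 mm of where they stood (all of step 2 and velocity of joint shift_fore between -0.05 and 0.05 rad/s and distance of each of cup_centre, spindle_centre, gouge_centre from where it was at the start of the episode below 0.02 m); the robot touches nothing.
It fails at once if the lever goes into the fourth slot (right column, more than 0.15 rad back) (value of joint shift_across above 0.1 rad and value of joint shift_fore below -0.15 rad).
It fails at once if the lever is gripped or forced (more than 30 N between the fingers and the lever) (contact force between the fingers and shift_fore above 30 N).
It fails at once if the cup is shifted, knocked over or lifted (more than 20 mm) (distance of cup_centre from where it was at the start of the episode above 0.02 m).
It fails at once if the spindle is shifted, knocked over or lifted (more than 20 mm) (distance of spindle_centre from where it was at the start of the episode above 0.02 m).
It fails at once if the gouge is shifted, knocked over or lifted (more than 20 mm) (distance of gouge_centre from where it was at the start of the episode above 0.02 m).
It also fails if it takes over 64 s, if anything falls off the work surface, if the arm or the gripper's body presses on something with over 40 N, if the wrist force passes 120 N, or if a joint passes its speed limit or range.

## Working session

There is one attempt and no reset: what is moved stays moved. The work goes in short steps, Python scripts to look and compute and a tool call to move; the robot and the scene stay as the last step left them, time stands still between calls to the robot, and variables do not carry over. Pictures are saved under pics/ and viewed, and the job is handed in when it is done.

Besides the shell and the picture viewer there is one more tool, called after "Emit:" as a command line: name --argument value ..., lists and objects as JSON in quotes. drive_tool: Moves the arm, as the interface text tells. Its arguments: {"type":"object","properties":{"increments":{"type":"array","items":{"type":"object","properties":{"rot":{"type":"array","items":{"type":"number"}},"slide":{"type":"array","items":{"type":"number"}},"fingers":{"type":"number"}}}}},"required":["increments"]}

```bash
ls; mkdir -p pics; cat > h.py <<'E'
import numpy as np, cv2
from station import status, viewer, robot
def save(n,f):
    c=viewer.capture(n); cv2.imwrite(f'pics/{f}.png',c['image'][:,:,::-1]); return c
def ray(c,u,v):
    d=np.array([(u-c['cx'])/c['fx'],(v-c['cy'])/c['fy'],1.]); R=np.array(c['R']); t=np.array(c['t'])
    return -R.T@t, R.T@d/np.linalg.norm(d)
def onplane(c,u,v,z):
    o,d=ray(c,u,v); return o+d*(z-o[2])/d[2]
def tri(rs):
    A=0;b=0
    for o,d in rs:
        P=np.eye(3)-np.outer(d,d); A=A+P; b=b+P@o
    x=np.linalg.solve(A,b); return x,[np.linalg.norm((np.eye(3)-np.outer(d,d))@(x-o)) for o,d in rs]
def proj(c,X):
    p=np.array(c['R'])@np.array(X)+np.array(c['t']); return c['fx']*p[0]/p[2]+c['cx'],c['fy']*p[1]/p[2]+c['cy']
def red(c):
    h=cv2.cvtColor(c['image'],cv2.COLOR_RGB2HSV)
    m=(((h[...,0]<8)|(h[...,0]>172))&(h[...,1]>150)&(h[...,2]>60)).astype(np.uint8)
    n,l,s,ce=cv2.connectedComponentsWithStats(m)
    return [(s[i].tolist(),ce[i].round(1).tolist()) for i in range(1,n) if s[i,4]>25]
E
python3 - <<'E'
from h import *
print(status.sense())
cs={n:save(n,n+'0') for n in ('scene','top')}
for n,c in cs.items():print(n,red(c),c['fx'],(-np.array(c['R']).T@np.array(c['t'])).round(3))
E
```

```text
pics
{'time_s': 0.0, 'q': array([-1.37183294,  0.6293424 ,  0.03844275,  1.51831038, -0.02700655,
        0.9963074 , -0.0199523 ]), 'joint_velocities': array([ 0.00119182, -0.00017973, -0.0014994 ,  0.00036892, -0.00082291,
       -0.00124766, -0.00078355]), 'effort': array([ 6.44436500e-05, -5.49725962e+01,  1.14358105e+00, -1.86640871e+01,
       -5.21951099e-02,  2.36276718e-02,  1.67631542e-04]), 'position': array([0.16993915, 0.62691117, 0.30177482]), 'tcp_rot': array([ 7.94240705e-01,  6.07602541e-01, -7.29007654e-04,  5.69019118e-04]), 'ft_force': array([ 0.32797782,  0.21334205, -0.73699795]), 'moment': array([ 0.05215663, -0.01654241, -0.03757286]), 'finger_gap': 1.000320291217972}
scene [([279, 207, 15, 15, 175], [285.7, 214.2])] 397.2698499582542 [ 1.116 -0.423  0.728]
top [([395, 156, 17, 18, 225], [403.2, 164.5])] 432.5498852153331 [0.398 0.059 1.001]
```

View pics/scene0.png

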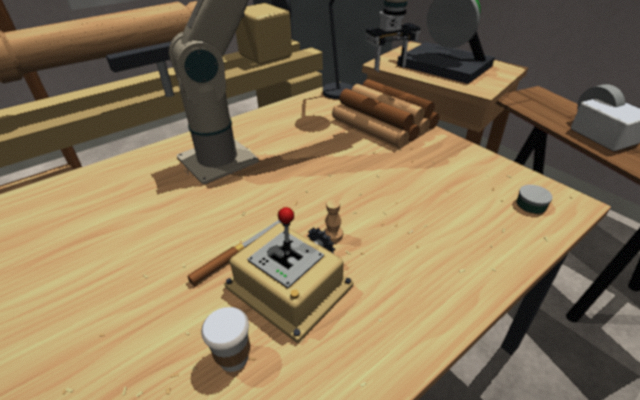

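View pics/top0.png

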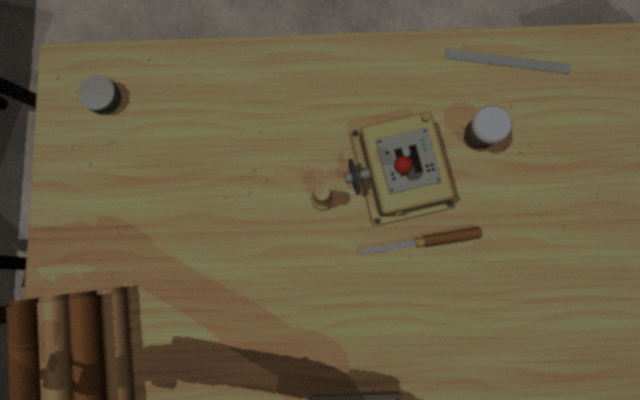

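```bash
python3 - <<'E'
from h import *
c=viewer.capture('top')
im=c['image'][90:260,300:520]; cv2.imwrite('pics/topcrop.png',cv2.resize(im,(770,595),interpolation=cv2.INTER_CUBIC)[:,:,::-1])
c2=viewer.capture('scene')
im=c2['image'][140:310,190:410]; cv2.imwrite('pics/scenecrop.png',cv2.resize(im,(770,595),interpolation=cv2.INTER_CUBIC)[:,:,::-1])
print(tri([ray(c,403.2,164.5),ray(c2,285.7,214.2)]))
print(np.array(c['R']).round(3))
E
```

```text
(array([ 0.57233507, -0.09687079,  0.18804397]), [np.float64(0.00046976946296997365), np.float64(0.0004697694629701376)])
[[-0.029 -0.999 -0.015]
 [-0.99   0.03  -0.136]
 [ 0.136  0.011 -0.991]]
```

View pics/topcrop.png

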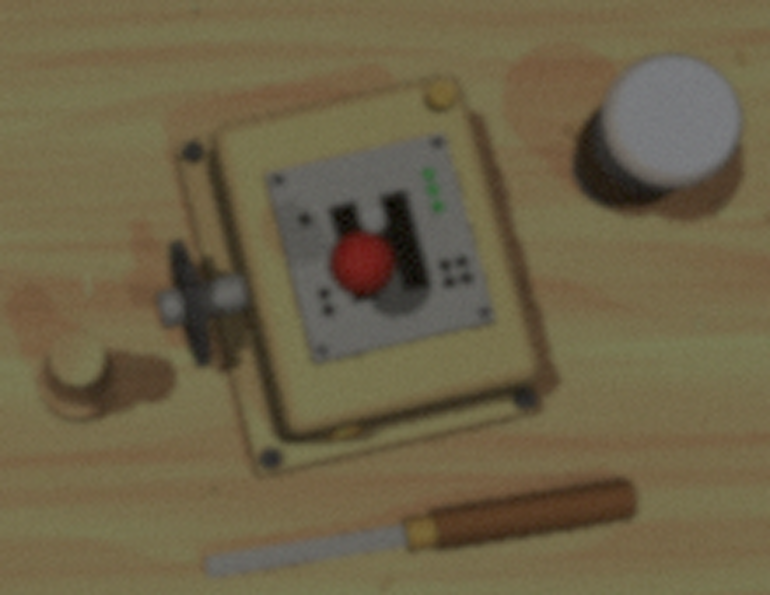

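View pics/scenecrop.png

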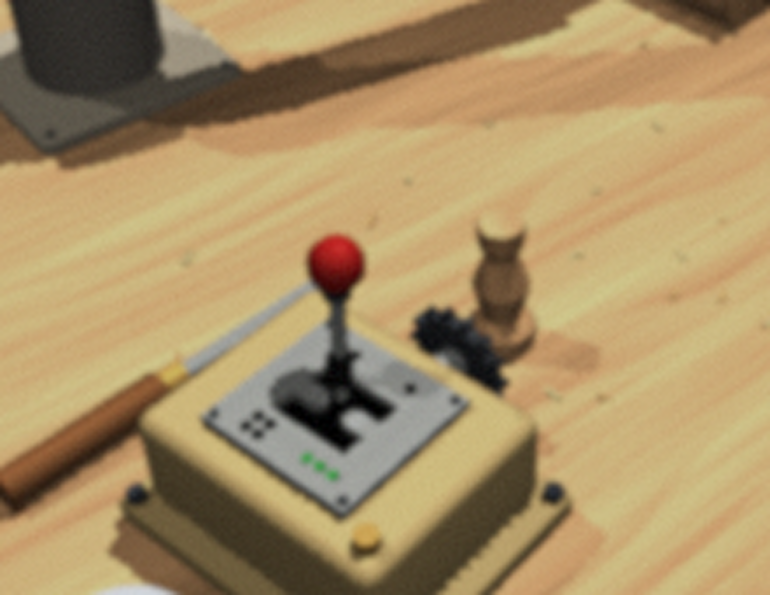

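The top crop (3.5x) shows the plate screws at (278,180), (438,143), (485,314) and (320,351), and the knob at (363,264). The scene crop shows screws at (212,413), (342,502) and (455,400).

```bash
python3 - <<'E'
from h import *
c=viewer.capture('top'); s=viewer.capture('scene')
T=lambda u,v:(300+u/3.5,90+v/3.5)
S=lambda u,v:(190+u/3.5,140+v/3.5)
fl,fr,br,bl=[onplane(c,*T(*p),.104) for p in [(278,180),(438,143),(485,314),(320,351)]]
G=(fl+fr+br+bl)/4
f=(fl+fr-br-bl); yaw=np.arctan2(f[1],f[0]); l=(fl+bl-fr-br)
print('G',G.round(4),'yaw',np.degrees(yaw),np.degrees(np.arctan2(-l[0],l[1])), np.linalg.norm(f)/2,np.linalg.norm(l)/2)
for tp,sp in [((438,143),(342,502)),((278,180),(455,400)),((485,314),(212,413))]:
    x,e=tri([ray(c,*T(*tp)),ray(s,*S(*sp))]); print(x.round(4),e[0].round(4))
Rz=np.array([[np.cos(yaw),-np.sin(yaw)],[np.sin(yaw),np.cos(yaw)]])
k,_=tri([ray(c,403.2,164.5),ray(s,285.7,214.2)])
print('knob local',Rz.T@(k[:2]-G[:2]),k[2])
for n,p,z in [('cup',(672,120),.111),('spin',(80,355),.112),('ferr',(422,532),.015),('goS',(207,566),.01),('goH',(634,497),.015)]:
    X=onplane(c,*T(*p),z);print(n,X.round(3),'loc',(Rz.T@(X[:2]-G[:2])).round(3))
E
```

```text
G [ 0.5992 -0.1245  0.104 ] yaw 11.056612366194484 11.231973242136908 0.10817742508240753 0.10091448996365414
[ 0.6629 -0.1633  0.1024] 0.0004
[ 0.6427 -0.0648  0.1032] 0.0003
[ 0.5561 -0.1848  0.1028] 0.0002
knob local [-0.02103804  0.03223803] 0.18804397198767697
cup [ 0.67  -0.303  0.111] loc [ 0.035 -0.189]
spin [0.537 0.059 0.112] loc [-0.026  0.192]
ferr [ 0.43  -0.159  0.015] loc [-0.173 -0.001]
goS [ 0.412 -0.02   0.01 ] loc [-0.164  0.139]
goH [ 0.448 -0.297  0.015] loc [-0.181 -0.14 ]
```

```bash
cat >> h.py <<'E'
from scipy.spatial.transform import Rotation as Ro
G=np.array([.5992,-.1245]); YAW=np.radians(11.1)
F=np.array([np.cos(YAW),np.sin(YAW)]); L=np.array([-F[1],F[0]])
def W(lx,ly,z): return np.append(G+F*lx+L*ly,z)
def loc(p): d=np.array(p[:2])-G; return (np.array([d@F,d@L])*1e3).round(1), round(p[2]*1e3,1)
def slides(tg):
    s=status.sense(); R=Ro.from_quat(s['tcp_rot']).as_matrix()
    for t in tg: print((R.T@(np.array(t)-s['position'])*1e3).round(1))
    print('rot to align', np.degrees((Ro.from_matrix(R).inv()*Ro.from_matrix(np.array([np.append(L,0),np.append(F,0),[0,0,-1]]).T)).as_rotvec()).round(2))
E
python3 - <<'E'
from h import *
slides([[.17,.627,.36],[.42,.42,.36],[.50,.1,.36],W(-.095,.033,.36)])
E
```

```text
[ -0.3  -0.  -57.6]
[-134.6  295.5  -57.5]
[-422.5  456.4  -57.4]
[-625.7  511.1  -57.3]
rot to align [-1.000e-02  3.000e-02 -2.627e+01]
```

Emit:
drive_tool --increments '[{"rot":[0,0,0],"slide":[0,0,-58],"fingers":255},{"rot":[0,0,0],"slide":[-25,60,-58],"fingers":255},{"rot":[0,0,0],"slide":[-50,110,-58],"fingers":255},{"rot":[0,0,0],"slide":[-75,160,-58],"fingers":255},{"rot":[0,0,0],"slide":[-100,210,-58],"fingers":255},{"rot":[0,0,0],"slide":[-118,255,-58],"fingers":255},{"rot":[0,0,-8],"slide":[-134,295,-58],"fingers":255},{"rot":[0,0,-17],"slide":[-160,310,-58],"fingers":255},{"rot":[0,0,-26],"slide":[-190,326,-58],"fingers":255},{"rot":[0,0,-26.3],"slide":[-200,332,-58],"fingers":255}]'

```text
time_s: 1.55
position: [0.439, 0.3453, 0.3608]
tcp_rot: [0.637, 0.771, -0.0, 0.0]
ft_force: [-0.2, 0.2, 0.2]
finger_gap: 0.01
```

```bash
python3 - <<'E'
from h import *
s=status.sense();print(s['position'],s['q'].round(2),s['finger_gap'],s['time_s'])
slides([[.50,.1,.36],W(-.095,.033,.36)])
E
```

```text
[0.4390145  0.34533178 0.36079568] [-0.69  0.43 -0.04  1.7   0.02  1.01  1.02] 0.010437431828428078 1.55
[-252.4   13.6    0.9]
[-459.   -26.4    1. ]
rot to align [ 0.    0.03 -0.23]
```

Emit:
drive_tool --increments '[{"rot":[0,0,0],"slide":[-50,2,0],"fingers":255},{"rot":[0,0,0],"slide":[-105,4,0],"fingers":255},{"rot":[0,0,0],"slide":[-160,6,0],"fingers":255},{"rot":[0,0,0],"slide":[-215,4,0],"fingers":255},{"rot":[0,0,0],"slide":[-270,0,0],"fingers":255},{"rot":[0,0,0],"slide":[-325,-10,0],"fingers":255},{"rot":[0,0,0],"slide":[-380,-18,0],"fingers":255},{"rot":[0,0,0],"slide":[-430,-24,0],"fingers":255},{"rot":[0,0,0],"slide":[-459,-26,0],"fingers":255},{"rot":[0,0,-0.2],"slide":[-459,-26,0],"fingers":255}]'

```text
time_s: 2.8
position: [0.5017, -0.1094, 0.3607]
tcp_rot: [0.636, 0.772, 0.0, 0.0]
ft_force: [-0.2, 0.3, -1.0]
finger_gap: 0.003
```

```bash
python3 - <<'E'
from h import *
s=status.sense();print(loc(s['position']),s['q'].round(2),s['time_s'],s['ft_force'])
slides([W(-.085,.033,.272)])
c=save('top','top1');save('wrist','wr1');print(red(c))
E
```

```text
(array([-92.7,  33.6]), np.float64(360.7)) [ 0.1   0.37  0.08  1.82 -0.03  0.96  1.96] 2.8 [-0.21298353  0.29257704 -1.04659231]
[-0.5  7.7 88.7]
rot to align [ 0.03  0.03 -0.1 ]
[([395, 156, 17, 16, 211], [403.2, 164.0])]
```

View pics/top1.png

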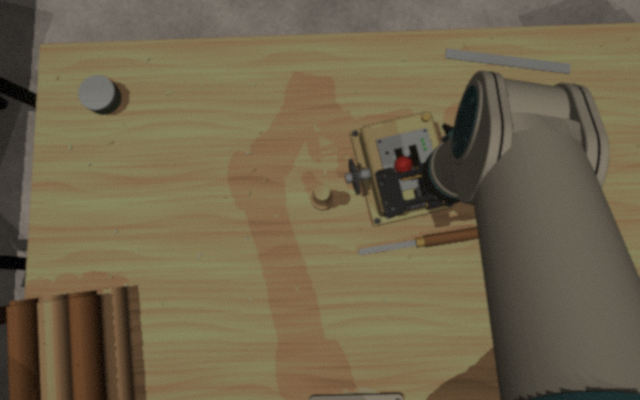

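View pics/wr1.png

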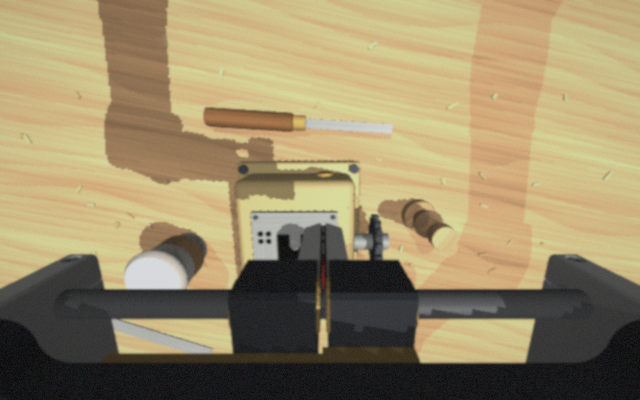

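The wrist view shows the closed fingers in front of the plate. The knob is mostly hidden behind them, so I'll use the top and scene views.

Emit:
drive_tool --increments '[{"rot":[0,0,-0.1],"slide":[0,4,40],"fingers":255},{"rot":[0,0,-0.1],"slide":[0,8,80],"fingers":255},{"rot":[0,0,-0.1],"slide":[0,8,89],"fingers":255},{"rot":[0,0,-0.1],"slide":[0,8,89],"fingers":255}]'

```text
time_s: 3.4
position: [0.5093, -0.1052, 0.2719]
tcp_rot: [0.633, 0.774, 0.0, -0.0]
ft_force: [1.1, -0.3, -0.4]
finger_gap: 0.007
```

```bash
python3 - <<'E'
from h import *
s=status.sense();print(loc(s['position']),s['time_s'],s['ft_force'])
c=viewer.capture('top');c2=save('scene','sc2');print(red(c),red(c2))
im=c2['image'][140:310,190:410]; cv2.imwrite('pics/sc2.png',cv2.resize(im,(770,595),interpolation=cv2.INTER_CUBIC)[:,:,::-1])
E
```

```text
(array([-84.5,  36.2]), np.float64(271.9)) 3.4 [ 1.10985381 -0.26802397 -0.42770363]
[([395, 156, 17, 16, 195], [402.7, 163.5])] [([279, 207, 15, 16, 178], [285.7, 214.5])]
```

View pics/sc2.png

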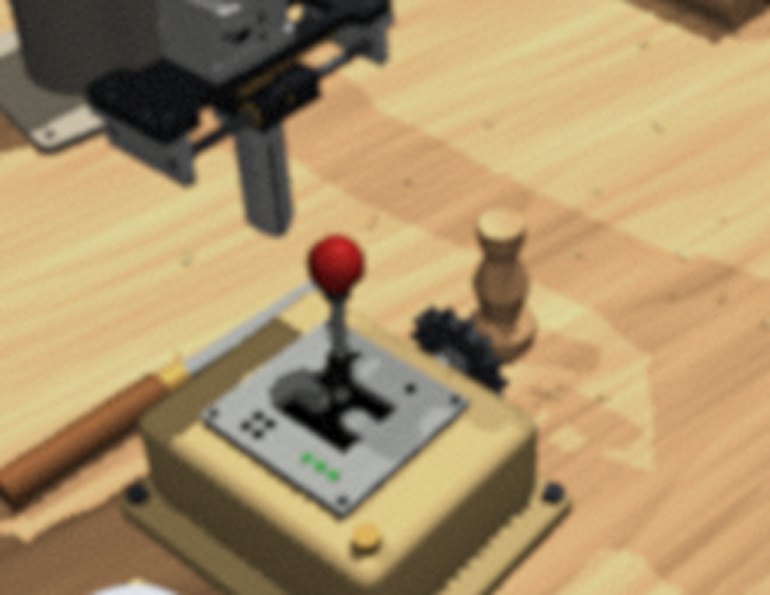

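Emit:
drive_tool --increments '[{"slide":[-2,10,0],"rot":[0,0,0],"fingers":255},{"slide":[-3,20,0],"rot":[0,0,0],"fingers":255},{"slide":[-3,30,0],"rot":[0,0,0],"fingers":255},{"slide":[-3,36,0],"rot":[0,0,0],"fingers":255},{"slide":[-3,40,0],"rot":[0,0,0],"fingers":255},{"slide":[-3,44,0],"rot":[0,0,0],"fingers":255},{"slide":[-3,48,0],"rot":[0,0,0],"fingers":255},{"slide":[-3,52,0],"rot":[0,0,0],"fingers":255},{"slide":[-3,52,0],"rot":[0,0,0],"fingers":255}]'

```text
time_s: 4.62
position: [0.561, -0.099, 0.2716]
tcp_rot: [0.633, 0.774, 0.0, 0.0]
ft_force: [-2.8, -1.0, 1.4]
finger_gap: 0.005
```

```bash
cat >> h.py <<'E'
def look(f):
    s=status.sense();print('tcp',loc(s['position']),s['time_s'],s['ft_force'].round(1))
    slides([])
    c=viewer.capture('top');c2=viewer.capture('scene')
    r,r2=red(c),red(c2);print(r,r2)
    if r and r2:
        k,e=tri([ray(c,*r[0][1]),ray(c2,*r2[0][1])]);print('knob',loc(k),e[0])
    a=cv2.resize(c['image'][120:220,350:480],(390,300),interpolation=cv2.INTER_CUBIC)
    b=cv2.resize(c2['image'][180:300,210:340],(390,300*39*12//(30*13)//3*3-60 if 0 else 360),interpolation=cv2.INTER_CUBIC)
    o=np.zeros((360,784,3),np.uint8);o[:300,:390]=a;o[:,394:]=b
    cv2.imwrite(f'pics/{f}.png',o[:,:,::-1])
E
python3 -c "
from h import *
look('l1')"
```

```text
tcp (array([-32.5,  32.4]), np.float64(271.6)) 4.625 [-2.8 -1.   1.4]
rot to align [0.02 0.01 0.34]
[([393, 154, 6, 5, 27], [395.6, 155.9])] [([284, 210, 15, 15, 179], [291.1, 217.0])]
knob (array([-4.5, 38.2]), np.float64(185.9)) 0.005463748054044154
```

View pics/l1.png

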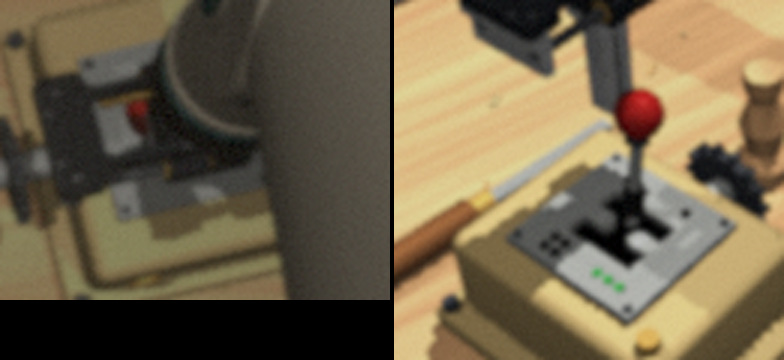

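```bash
cat >> h.py <<'E'
def sk(c2):
    r2=max(red(c2),key=lambda r:r[0][4]); o,d=ray(c2,*r2[1]); p=np.append(G,.03)
    b=d@(o-p); q=(o-p)@(o-p)-.16**2; D=b*b-q; t=-b-np.sqrt(max(D,0)) if D>0 else -b
    k=o+d*t; print('sphere knob',loc(k), r2)
    k=onplane(c2,*r2[1],.189); print('plane.189',loc(k)); return k
E
python3 -c "
from h import *
sk(viewer.capture('scene'))"
```

```text
sphere knob (array([-7.9, 33.9]), np.float64(186.2)) ([284, 210, 16, 16, 184], [291.1, 217.1])
plane.189 (array([-5.5, 31.7]), np.float64(189.0))
```

Emit:
drive_tool --increments '[{"slide":[0,3,0],"rot":[0,0,0],"fingers":255},{"slide":[0,6,0],"rot":[0,0,0],"fingers":255},{"slide":[0,8,0],"rot":[0,0,0],"fingers":255},{"slide":[0,8,0],"rot":[0,0,0],"fingers":255},{"slide":[0,-5,0],"rot":[0,0,0],"fingers":255},{"slide":[0,-18,0],"rot":[0,0,0],"fingers":255},{"slide":[0,-18,0],"rot":[0,0,0],"fingers":255}]'

```text
time_s: 5.65
position: [0.5418, -0.103, 0.2718]
tcp_rot: [0.634, 0.774, -0.0, -0.0]
ft_force: [0.2, 0.2, 0.1]
finger_gap: 0.006
```

```bash
python3 -c "
from h import *
look('l2')
sk(viewer.capture('scene'))"
```

```text
tcp (array([-52.2,  32.1]), np.float64(271.8)) 5.65 [0.2 0.2 0.1]
rot to align [-0.02 -0.    0.27]
[([392, 146, 14, 12, 109], [398.1, 150.8])] [([287, 211, 15, 16, 184], [293.6, 218.6])]
knob (array([ 4.8, 33.4]), np.float64(189.7)) 0.003464973191748766
sphere knob (array([-0.5, 33.9]), np.float64(186.4)) ([287, 211, 15, 16, 185], [293.7, 218.5])
plane.189 (array([ 1.7, 31.9]), np.float64(189.0))
```

View pics/l2.png

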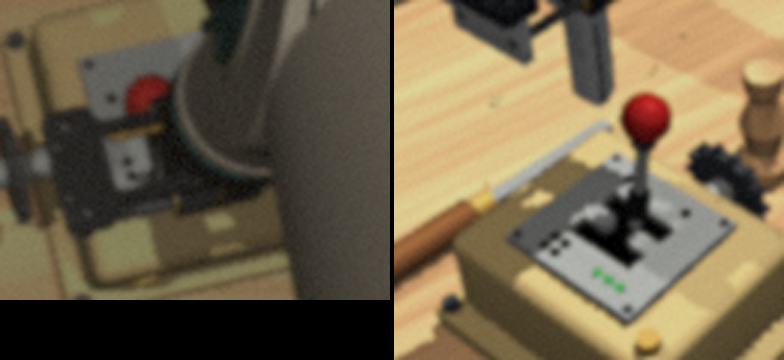

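Emit:
drive_tool --increments '[{"slide":[25,-6,0],"rot":[0,0,0],"fingers":255},{"slide":[51,-6,0],"rot":[0,0,0.3],"fingers":255},{"slide":[53,20,0],"rot":[0,0,0.3],"fingers":255},{"slide":[53,52,0],"rot":[0,0,0.3],"fingers":255},{"slide":[53,52,0],"rot":[0,0,0.3],"fingers":255},{"slide":[53,52,0],"rot":[0,0,0.3],"fingers":255}]'

```text
time_s: 6.55
position: [0.5829, -0.0405, 0.2713]
tcp_rot: [0.635, 0.772, -0.0, -0.0]
ft_force: [-0.5, -0.9, 0.2]
finger_gap: 0.003
```

```bash
python3 -c "
from h import *
look('l3')
sk(viewer.capture('scene'))"
```

```text
tcp (array([ 0.2, 85.6]), np.float64(271.3)) 6.55 [-0.5 -0.9  0.2]
rot to align [-0.07 -0.01  0.02]
[] [([286, 212, 15, 15, 174], [293.5, 218.8])]
sphere knob (array([ 0. , 32.8]), np.float64(186.6)) ([286, 212, 15, 15, 176], [293.5, 218.8])
plane.189 (array([ 2. , 30.9]), np.float64(189.0))
```

View pics/l3.png

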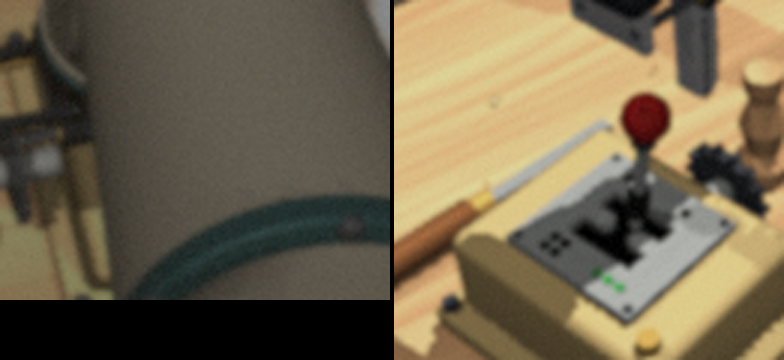

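Emit:
drive_tool --increments '[{"slide":[-12,0,0],"rot":[0,0,0],"fingers":255},{"slide":[-20,0,0],"rot":[0,0,0],"fingers":255},{"slide":[-25,0,0],"rot":[0,0,0],"fingers":255},{"slide":[-30,0,0],"rot":[0,0,0],"fingers":255},{"slide":[-35,0,0],"rot":[0,0,0],"fingers":255},{"slide":[-40,0,0],"rot":[0,0,0],"fingers":255},{"slide":[-45,0,0],"rot":[0,0,0],"fingers":255},{"slide":[-50,0,0],"rot":[0,0,0],"fingers":255},{"slide":[-50,0,0],"rot":[0,0,0],"fingers":255}]'

```text
time_s: 7.82
position: [0.5932, -0.0903, 0.2716]
tcp_rot: [0.636, 0.772, -0.0, 0.0]
ft_force: [-0.1, 1.0, 1.8]
finger_gap: 0.003
```

```bash
python3 -c "
from h import *
look('l4')
sk(viewer.capture('scene'))"
```

```text
tcp (array([ 0.7, 34.7]), np.float64(271.6)) 7.825 [-0.1  1.   1.8]
rot to align [-0.    0.04 -0.03]
[] [([277, 217, 16, 16, 191], [284.4, 224.1])]
sphere knob (array([-0.3,  7.1]), np.float64(189.8)) ([277, 217, 16, 16, 191], [284.5, 224.1])
plane.189 (array([-1. ,  7.7]), np.float64(189.0))
```

View pics/l4.png

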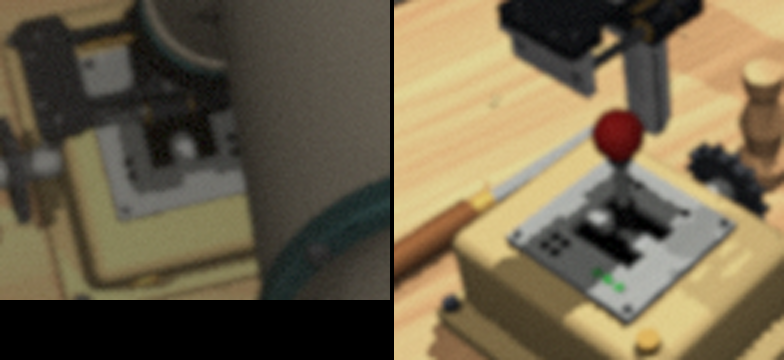

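Emit:
drive_tool --increments '[{"slide":[-5,0,0],"rot":[0,0,0],"fingers":255},{"slide":[-10,0,0],"rot":[0,0,0],"fingers":255},{"slide":[-15,0,0],"rot":[0,0,0],"fingers":255},{"slide":[-20,0,0],"rot":[0,0,0],"fingers":255},{"slide":[-25,0,0],"rot":[0,0,0],"fingers":255},{"slide":[-30,0,0],"rot":[0,0,0],"fingers":255},{"slide":[-34,0,0],"rot":[0,0,0],"fingers":255},{"slide":[-38,0,0],"rot":[0,0,0],"fingers":255},{"slide":[-38,0,0],"rot":[0,0,0],"fingers":255}]'

```text
time_s: 9.1
position: [0.6003, -0.1272, 0.2713]
tcp_rot: [0.635, 0.772, -0.0, -0.0]
ft_force: [0.6, 2.0, -1.3]
finger_gap: 0.004
```

```bash
python3 -c "
from h import *
look('l5')
sk(viewer.capture('scene'))"
```

```text
tcp (array([ 0.6, -2.8]), np.float64(271.3)) 9.1 [ 0.6  2.  -1.3]
rot to align [-0.04  0.   -0.  ]
[] [([264, 228, 15, 16, 200], [271.1, 235.4])]
sphere knob (array([  0.2, -30.8]), np.float64(187.0)) ([264, 228, 15, 16, 200], [271.2, 235.4])
plane.189 (array([  1.9, -32.2]), np.float64(189.0))
```

View pics/l5.png

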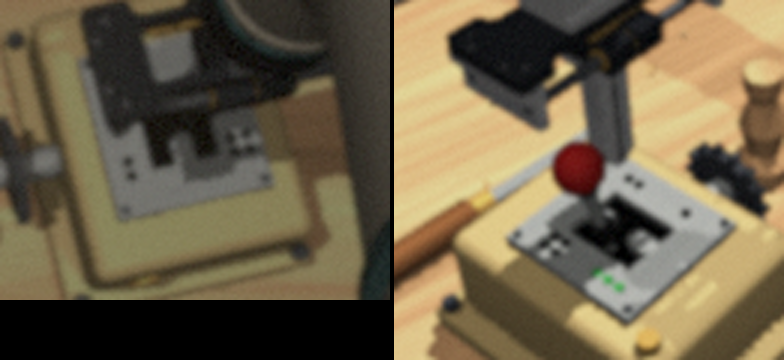

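Emit:
drive_tool --increments '[{"slide":[-3,0,0],"rot":[0,0,0],"fingers":255},{"slide":[-6,0,0],"rot":[0,0,0],"fingers":255},{"slide":[-8,0,0],"rot":[0,0,0],"fingers":255},{"slide":[-8,0,0],"rot":[0,0,0],"fingers":255}]'

```text
time_s: 9.75
position: [0.6018, -0.1338, 0.2714]
tcp_rot: [0.635, 0.772, 0.0, -0.001]
ft_force: [-0.9, 4.2, -2.0]
finger_gap: 0.006
```

```bash
python3 -c "
from h import *
s=status.sense();print('tcp',loc(s['position']),s['time_s'],s['ft_force'].round(1))
sk(viewer.capture('scene'))"
```

```text
tcp (array([ 0.8, -9.7]), np.float64(271.4)) 9.75 [-0.9  4.2 -2. ]
sphere knob (array([  0.6, -37.6]), np.float64(185.5)) ([261, 230, 16, 17, 201], [268.9, 237.9])
plane.189 (array([  3.4, -39.9]), np.float64(189.0))
```

Emit:
drive_tool --increments '[{"slide":[8,0,0],"rot":[0,0,0],"fingers":255},{"slide":[28,0,0],"rot":[0,0,0],"fingers":255},{"slide":[30,-25,0],"rot":[0,0,0],"fingers":255},{"slide":[30,-58,0],"rot":[0,0,0],"fingers":255},{"slide":[20,-60,0],"rot":[0,0,0],"fingers":255},{"slide":[-5,-60,0],"rot":[0,0,0],"fingers":255},{"slide":[-26,-60,0],"rot":[0,0,0],"fingers":255},{"slide":[-26,-60,0],"rot":[0,0,0],"fingers":255}]'

```text
time_s: 10.8
position: [0.5487, -0.1736, 0.2717]
tcp_rot: [0.636, 0.771, -0.0, 0.001]
ft_force: [-0.7, -0.1, -0.2]
finger_gap: 0.007
```

```bash
python3 -c "
from h import *
look('l6')
sk(viewer.capture('scene'))"
```

```text
tcp (array([-59.1, -38.5]), np.float64(271.7)) 10.8 [-0.7 -0.1 -0.2]
rot to align [ 0.03  0.08 -0.14]
[([426, 137, 17, 16, 205], [433.9, 144.8])] [([262, 229, 16, 17, 202], [269.8, 236.7])]
knob (array([  2.7, -35.1]), np.float64(188.3)) 0.0012472273842314933
sphere knob (array([  0.2, -34.5]), np.float64(186.2)) ([262, 229, 16, 16, 203], [269.9, 236.7])
plane.189 (array([  2.5, -36.3]), np.float64(189.0))
```

View pics/l6.png

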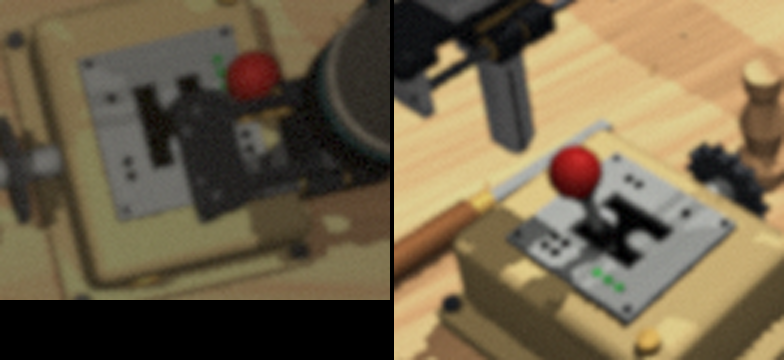

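Emit:
drive_tool --increments '[{"slide":[2,12,0],"rot":[0,0,0],"fingers":255},{"slide":[3,24,0],"rot":[0,0,0],"fingers":255},{"slide":[3,32,0],"rot":[0,0,0],"fingers":255},{"slide":[3,38,0],"rot":[0,0,0],"fingers":255},{"slide":[3,44,0],"rot":[0,0,0],"fingers":255},{"slide":[3,50,0],"rot":[0,0,0],"fingers":255},{"slide":[3,56,0],"rot":[0,0,0],"fingers":255},{"slide":[3,62,0],"rot":[0,0,0],"fingers":255},{"slide":[3,68,0],"rot":[0,0,0],"fingers":255},{"slide":[3,68,0],"rot":[0,0,0],"fingers":255}]'

```text
time_s: 12.2
position: [0.6146, -0.1552, 0.2712]
tcp_rot: [0.635, 0.773, -0.0, -0.0]
ft_force: [-2.2, -0.4, -2.1]
finger_gap: 0.002
```

```bash
python3 -c "
from h import *
look('l7')
sk(viewer.capture('scene'))"
```

```text
tcp (array([  9.2, -33.1]), np.float64(271.2)) 12.2 [-2.2 -0.4 -2.1]
rot to align [-0.02 -0.02  0.06]
[([421, 122, 9, 10, 67], [425.1, 126.4])] [([275, 238, 17, 17, 226], [283.2, 246.0])]
knob (array([ 40.4, -31.7]), np.float64(184.4)) 0.004780152410163551
sphere knob (array([ 35. , -33.8]), np.float64(182.4)) ([275, 238, 17, 17, 223], [283.0, 245.9])
plane.189 (array([ 40. , -38.1]), np.float64(189.0))
```

View pics/l7.png

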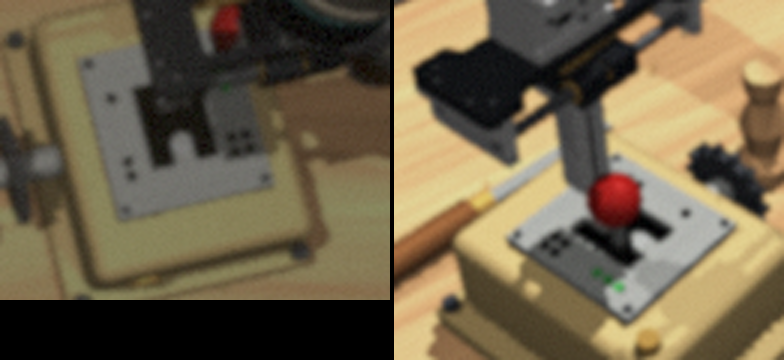

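Emit:
drive_tool --increments '[{"slide":[0,4,1],"rot":[0,0,0],"fingers":255},{"slide":[0,8,2],"rot":[0,0,0],"fingers":255},{"slide":[0,12,3],"rot":[0,0,0],"fingers":255},{"slide":[0,15,3],"rot":[0,0,0],"fingers":255},{"slide":[0,15,3],"rot":[0,0,0],"fingers":255}]'

```text
time_s: 12.98
position: [0.629, -0.1528, 0.2685]
tcp_rot: [0.635, 0.772, -0.0, -0.0]
ft_force: [-2.4, -0.6, 1.6]
finger_gap: 0.004
```

```bash
python3 -c "
from h import *
s=status.sense();print('tcp',loc(s['position']),s['time_s'],s['ft_force'].round(1))
sk(viewer.capture('scene'))"
```

```text
tcp (array([ 23.8, -33.5]), np.float64(268.5)) 12.975 [-2.4 -0.6  1.6]
sphere knob (array([ 49.2, -33.2]), np.float64(178.6)) ([281, 242, 17, 18, 223], [288.7, 250.5])
plane.189 (array([ 56.8, -40. ]), np.float64(189.0))
```

Force is still only the friction level, so I'll push a little further until it rises at the stop.

Emit:
drive_tool --increments '[{"slide":[0,2,0],"rot":[0,0,0],"fingers":255},{"slide":[0,4,0],"rot":[0,0,0],"fingers":255},{"slide":[0,4,0],"rot":[0,0,0],"fingers":255}]'

```text
time_s: 13.4
position: [0.6322, -0.1521, 0.2682]
tcp_rot: [0.635, 0.772, -0.001, -0.001]
ft_force: [-5.6, -0.6, 2.0]
finger_gap: 0.003
```

```bash
python3 -c "
from h import *
s=status.sense();print('tcp',loc(s['position']),s['time_s'],s['ft_force'].round(1))
sk(viewer.capture('scene'))"
```

```text
tcp (array([ 27.1, -33.4]), np.float64(268.2)) 13.4 [-5.6 -0.6  2. ]
sphere knob (array([ 50.8, -33. ]), np.float64(178.1)) ([282, 242, 16, 18, 224], [289.4, 251.0])
plane.189 (array([ 58.7, -40.1]), np.float64(189.0))
```

The force has risen to 5.6 N, so the lever is at its stop. I'll ease off, back away and raise.

Emit:
drive_tool --increments '[{"slide":[0,-3,0],"rot":[0,0,0],"fingers":255},{"slide":[0,-8,0],"rot":[0,0,0],"fingers":255},{"slide":[0,-40,0],"rot":[0,0,0],"fingers":255},{"slide":[0,-80,0],"rot":[0,0,0],"fingers":255},{"slide":[0,-110,-30],"rot":[0,0,0],"fingers":255},{"slide":[0,-120,-80],"rot":[0,0,0],"fingers":255},{"slide":[0,-120,-110],"rot":[0,0,0],"fingers":255},{"slide":[0,-120,-110],"rot":[0,0,0],"fingers":255}]'

```text
time_s: 14.45
position: [0.5174, -0.1754, 0.382]
tcp_rot: [0.635, 0.772, 0.002, 0.004]
ft_force: [0.4, -0.1, -0.3]
finger_gap: 0.005
```

```bash
python3 -c "
from h import *
look('l8')
sk(viewer.capture('scene'))
c=save('top','top9');save('scene','sc9')"
```

```text
tcp (array([-90. , -34.2]), np.float64(382.0)) 14.45 [ 0.4 -0.1 -0.3]
rot to align [0.53 0.22 0.04]
[([418, 116, 17, 16, 203], [425.8, 123.5])] [([280, 241, 17, 18, 217], [288.3, 249.6])]
knob (array([ 49.3, -32.8]), np.float64(180.8)) 0.0009441362367465666
sphere knob (array([ 47.5, -32.4]), np.float64(179.3)) ([281, 241, 16, 18, 216], [288.3, 249.6])
plane.189 (array([ 54.6, -38.8]), np.float64(189.0))
```

View pics/l8.png

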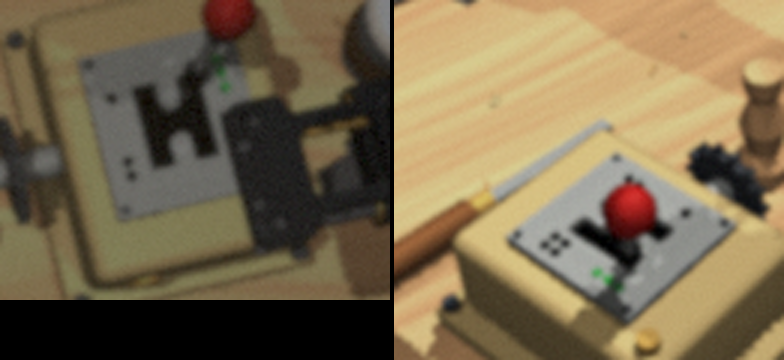

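View pics/sc9.png

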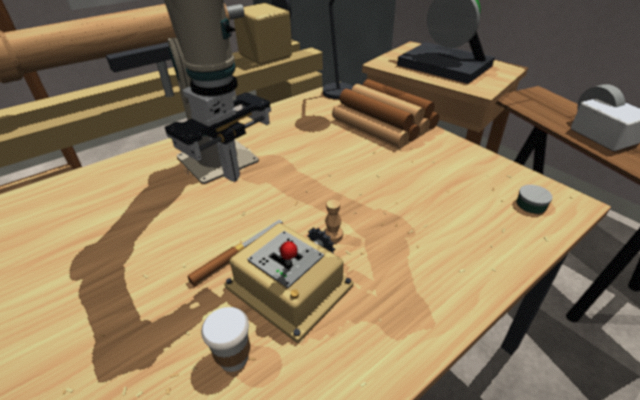

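The knob now rests 47–49 mm forward and 33 mm right, in the third slot. The cup, spindle and gouge appear where they were at the start. I'll hold briefly, then hand in.

Emit:
drive_tool --increments '[{"slide":[0,0,0],"rot":[0,0,0],"fingers":255},{"slide":[0,0,0],"rot":[0,0,0],"fingers":255},{"slide":[0,0,0],"rot":[0,0,0],"fingers":255}]'

```text
time_s: 15.08
position: [0.5152, -0.175, 0.3784]
tcp_rot: [0.635, 0.772, -0.0, -0.0]
ft_force: [0.7, 0.6, -0.1]
finger_gap: 0.005
```

```bash
python3 -c "
from h import *
sk(viewer.capture('scene'))
print(robot.hand_in())"
```

```text
sphere knob (array([ 47.6, -32.6]), np.float64(179.2)) ([280, 241, 17, 18, 217], [288.3, 249.7])
plane.189 (array([ 54.8, -39. ]), np.float64(189.0))
the job is handed in; nothing more can be done
None
```

The lever is in third gear and the job is handed in at about 15 s. I pushed it with closed fingers from the left column's back slot to the cross channel, then across to the right stop, and forward to the stop in the third slot. Wrist force readings between moves peaked at about 6 N.

- **Lever:** after I eased off, the knob measured 47.6 mm forward and 32.6 mm right of the gate centre. That is about 0.30 rad forward and 0.21 rad right. It did not move between the last two looks, and the readings before the forward push put it in the channel, so no dip into the fourth slot.
- **Surroundings:** the cup, spindle and gouge look unmoved in the last scene picture; I checked this by eye and did not re-measure them. The fingers are about 100 mm above the gate plate and behind the knob, with near-zero force.
- **Disagreements:** the two ways of locating the knob differed by 2–3 mm. When the arm partly hid the knob from above, the two-camera fix was poor, up to about 5 mm off, so I relied on the scene camera plus the lever's known length.

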